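Close a lamp shipping case: inner flap first, then the lid

TASK

Get the plywood lamp case ready to ship: push the upright orange flap down flat over the ceramic part inside, and only then push the open plywood lid over and fully shut, gently, without slamming it or leaning on it. Only push: do not pinch or grip anything; leave the ceramic part in the case and the shade, jar and cup around it where they are, and finish clear of everything.

Things in the scene. Friction and masses are not known exactly. Their poses are not given: they have to be found in the camera images.
- case: open plywood case fixed to the bench, 260 (its x) by 210 (its y) by 90 mm high, walls 10 mm thick, inner floor 10 mm up. Origin at the centre of its underside, z up. The lid is hinged along the +y wall and the orange flap inside the -y wall; both hinges run along the case's x.
- flap (a joint): angle of the orange flap (rad): 0 = folded flat inside the case (middle plane 75 mm above the bench, 15 mm below the rim); 1.57 = upright; stop at 1.9. Rigid panel 200 mm along the case's x, 6 mm thick, 140 mm from hinge to edge, about 120 g. Pushed from outside, from the case's -y towards +y and down. Stiff hinge (0.15 N m): stays where left, needs 1 to 3 N.
- flap_hinge (a point): middle of the flap's hinge line, fixed to the case at case x 0, y -93 mm, z 75 mm (15 mm below the rim and 2 mm inside the -y wall); its axes are the case's.
- flap_edge (a point): middle of the flap's free edge, at half its thickness, 140 mm from the hinge line. When the flap is flat it lies towards the case's +y from the hinge.
- lid (a joint): angle of the plywood lid (rad): 0 = fully shut, level on the rim; 1.57 = upright; stop at 1.9, leaning out to the case's +y. Flat panel 260 mm along the case's x, 10 mm thick, 210 mm from hinge to edge, about 350 g. Pushed on its outer face from +y towards -y and down. Stiff hinge (0.5 N m): stays where left, needs 2 to 5 N near its edge. Jams on the flap if that still stands.
- lid_hinge (a point): middle of the lid's hinge line, on the top outer edge of the case's +y wall (case x 0, y 105 mm, z 90 mm), on the lid's inner face; its axes are the case's.
- lid_edge (a point): middle of the lid's free edge on its outer face: 210 mm from the hinge line and 10 mm out from the inner face. When shut it lies over the case's -y wall, 100 mm above the bench.
- rose: loose cream ceramic ceiling rose, a dome 100 mm across and 40 mm high, lying on the case's floor where the flap folds over it (20 mm of room below the flap). Origin at the centre of its underside. To be left alone.
- shade: loose cream ceramic cone lampshade standing beside the case on the lid's side, 120 mm across at the foot, 164 mm high. Origin at the centre of its underside. To be left alone.
- jar: loose amber glass jar with a black cap, 56 mm across, 75 mm high, standing beside the case on the flap's or the lid's side. Origin at the centre of its underside. To be left alone.
- cup: loose blue ceramic cup, 64 mm across, 70 mm high, standing beside the case on the other side from the jar. Origin at the centre of its underside. To be left alone.

How it is judged:
By the outcome, as a careful person would: the job done as asked, in the order asked, and still so for the second after the job is handed in, with the robot touching nothing.
It also fails if it takes over 58 s, if anything falls off the work surface, if the arm or the gripper's body presses on something with over 40 N, if the wrist force passes 120 N, or if a joint passes its speed limit or range.

ROBOT

A 6-joint arm with a two-finger parallel gripper is mounted at the origin on the work surface. World frame = base frame: x ahead of the robot, y to its left, z up, the work surface at z = 0. Lengths are in mm, angles in rad, forces in N, time in s.
With the tool pointing down it reaches from about 275 to 750 mm from the base axis. Payload 10.2 kg.
Tool frame: the origin (TCP) lies at the very end of the fingers, on their centre line; the grasp point (between the pads) lies 19 mm behind it; z points along the fingers, y is the line along which they close (so a half turn about z gives the same grasp; the last joint's range is limited). The gripper opens to 85 mm and grips with 20 to 120 N. Pads are 22 mm wide; open, the fingers measure 114 mm over their backs; the gripper's body (76 mm by 85 mm) begins 54 mm behind the grasp point. The pads swing forward as they close: fully open they stand 13 mm farther back than shut.
Start: joints at [-0.223, 0.313, 1.498, -0, 1.331, -0.223], TCP at [525.006, -0.013, 231.294] pointing down, gripper open.
Joint ranges: [-2.94, 2.94], [-0.97, 2.17], [0.19, 2.56], [-1.23, 4.37], [0.02, 3.11], [-2.88, 2.88]. Speed limits (rad/s): [2.39, 2.39, 3.01, 3.14, 3.14, 3.14].

INTERFACE

Orientations are given as a unit quaternion [w, x, y, z].
In Python, from rig import ctrl, optics gives the robot as it stands. The module is installed in compiled form; this text tells all that it offers.
- The arm moves only by the shell command python3 -m handwheel 'ROWS' [FORCE]. ROWS is JSON, a list that holds one entry, the list of rows, each a list of 5 numbers: the gripper command: -1 is fully open, 1 is shut, values between are in proportion, then the shift along the world's x, y, z in units of 50 mm (1.0 is 50 mm), then the turn about the world's z in units of 8 degrees (1.0 is 8 degrees). In form: [[[gripper, tx, ty, tz, twist], ...]]. A call has 1 to 10 rows; each row shifts and turns the commanded pose from where the row before left it; what a row does not reach is not made up. A row lasts 1/10 s, in which the tool goes at most 50 mm and 8.59 degrees, less where a joint would pass 70% of its speed; a pose out of reach is approached as far as the arm can. A call is refused whole if a number of a shift passes 1 or a number of a turn 1, either way. A call with a gripper value outside its range is refused whole. The fingers move at their own pace and stop on an object; FORCE is the grip in N (left out, the last holds). Time passes only in rows, so rows that do not move let the fingers close. It gives the time, the measured TCP pose, the force, the opening and the grip force at its end, in the units of the state.
- ctrl.sense(): the state, without advancing time (a new reading comes with each control period).
- optics.capture(name): name is "scene" or "side" or "wrist"; returns a dict with "img" (480x640x3 uint8, blue, green, red), "K" (3x3 intrinsics, pixels), "R" (3x3) and "t" (3): a world point X has camera coordinates R X + t. Camera axes: x right, y down, z forward; pixel columns grow to the right and rows downward; lengths in mm; the calibration is good to about 2 mm. The wrist camera is an equidistant fisheye: a pixel r from the principal point sees the ray r / f radians off the axis. A picture is of the moment at which its call begins. There is no depth.
- ctrl.finish_job(): hands the job in; it is judged then, once.
The state is a dict: "time_s": time; "joints": joint angles; "dq": joint speeds; "tau": joint torques, N m; "eef_pos": TCP position; "ee_rot": TCP orientation; "force": force on the tool from outside, world axes, zero at the start; "wrist_torque": the same for the moment, N m; "grip_width": opening from 0.0 (shut) to 1.0 (fully open); "grip_force": force on a finger pad.
Only numpy, scipy, OpenCV 4.12 (cv2) and the standard library are available. Lean on these libraries where they do the work, as an engineer would, in place of code of your own. Each camera call takes 0.05 s, during which the arm holds its last target. There are 200 camera calls.

## Working session

There is one attempt and no reset: what is moved stays moved. The work goes in short steps, Python scripts to look and compute and a shell command to move; the robot and the scene stay as the last step left them, time stands still between calls to the robot, and variables do not carry over. Pictures are saved under pics/ and viewed, at most 10 in all, crops included, and the job is handed in when it is done.

```bash
mkdir -p pics; python3 - <<'E'
from rig import ctrl, optics
import cv2,numpy as np,pickle
for n in("scene","side"):
    c=optics.capture(n); cv2.imwrite(f"pics/{n}0.png",c["img"]); pickle.dump(c,open(n+".pkl","wb"))
    print(n,(-c["R"].T@c["t"]).round(), c["R"][2].round(2),c["K"][0,0])
print(ctrl.sense())
E
```

```text
scene [1024.   62.  776.] [-0.56 -0.01 -0.83] 502.33364671322124
side [ 446. -727. 1069.] [ 0.1   0.62 -0.78] 608.3322761233277
{'time_s': 0.1, 'joints': array([-2.23364014e-01,  3.13395032e-01,  1.49833501e+00, -2.87520534e-05,
        1.33101184e+00, -2.23388954e-01]), 'dq': array([-5.74880131e-05, -1.82882856e-03, -2.58888512e-03, -2.48252559e-03,
        2.30497420e-04,  4.96526926e-04]), 'tau': array([ 2.30574413e-03, -4.12899542e+01, -2.60142785e+01, -1.81123951e-04,
        3.02137116e-03,  1.15447833e-05]), 'eef_pos': array([5.24775540e+02, 5.04021782e-02, 2.30801626e+02]), 'ee_rot': array([-4.78789178e-04,  7.07095427e-01,  7.07117902e-01, -3.18027730e-04]), 'force': array([-0.00767915,  1.0336767 ,  0.85263416]), 'wrist_torque': array([ 0.03711945, -0.02275166,  0.07677467]), 'grip_force': 0.0, 'grip_width': 0.9976959821428368}
```

View pics/scene0.png

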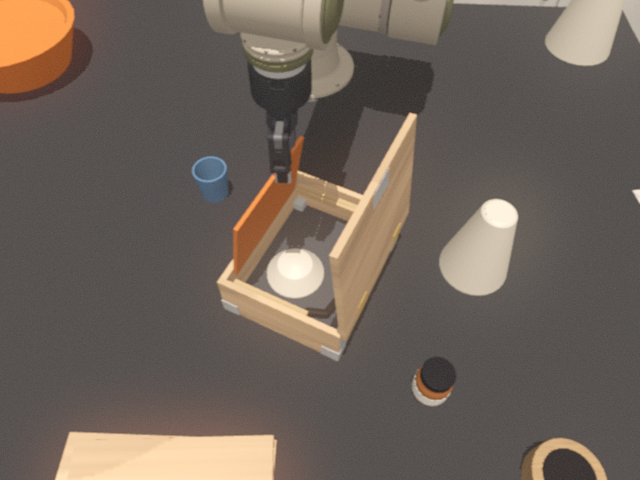

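View pics/side0.png

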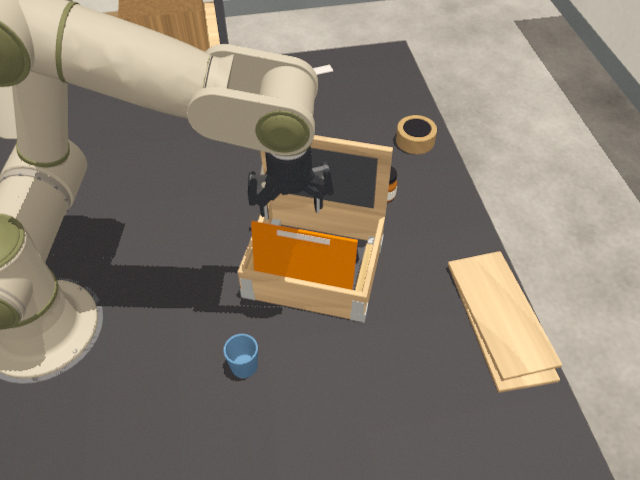

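```bash
python3 - <<'E'
import cv2,numpy as np
a=cv2.imread("pics/scene0.png")[110:390,190:530]; b=cv2.imread("pics/side0.png")[120:400,210:410]
cv2.imwrite("pics/sc.png",cv2.resize(a,(728,600),interpolation=3)[:600]); cv2.imwrite("pics/si.png",cv2.resize(b,(428,600),interpolation=3))
E
```

```text
(no output)
```

View pics/sc.png

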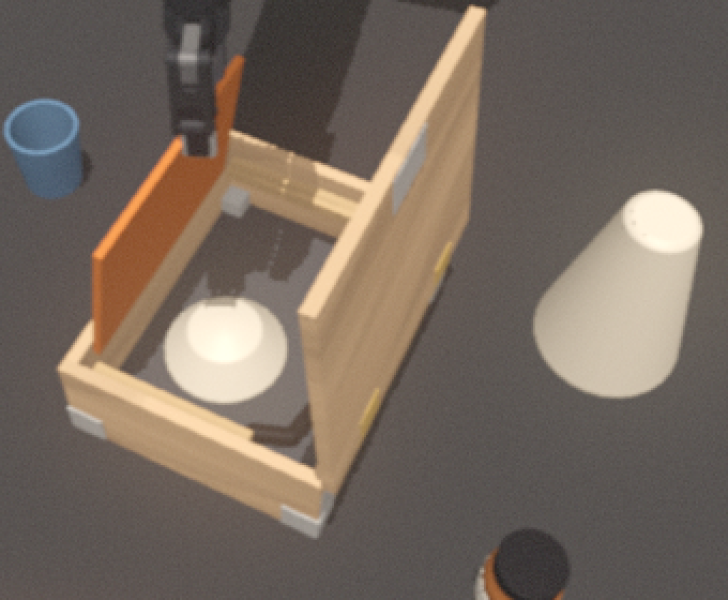

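View pics/si.png

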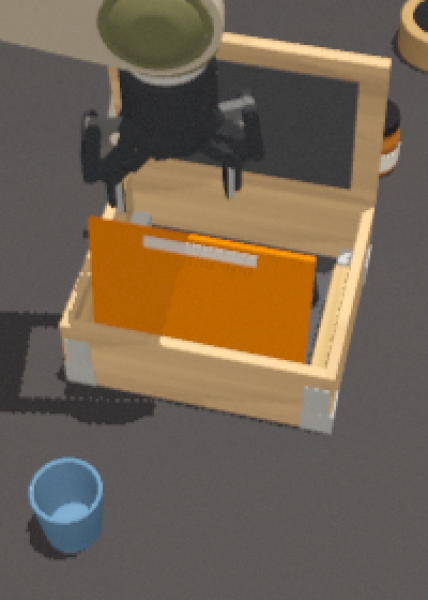

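```bash
cat > h.py <<'E'
import numpy as np,pickle
S,D=[pickle.load(open(n+".pkl","rb")) for n in("scene","side")]
def proj(c,X):
    p=c["K"]@(c["R"]@X+c["t"]); return p[:2]/p[2]
def ray(c,uv,z):
    d=c["R"].T@np.linalg.inv(c["K"])@[*uv,1]; o=-c["R"].T@c["t"]; return o+d*(z-o[2])/d[2]
def W(p,X): # case->world
    c,s=np.cos(p[2]),np.sin(p[2]); return np.array([p[0]+c*X[0]-s*X[1],p[1]+s*X[0]+c*X[1],X[2]])
def flap(a,x,r=140,n=0): return np.array([x,-93+r*np.cos(a)-n*np.sin(a),75+r*np.sin(a)+n*np.cos(a)])
def lid(a,x,r=210,n=10): return np.array([x,105-r*np.cos(a)+n*np.sin(a),90+r*np.sin(a)+n*np.cos(a)])
E
python3 - <<'E'
from h import *
from scipy.optimize import least_squares
A=lambda X:(lambda p:np.array(X))
obs=[(S,A([130,-105,90]),(218,282)),(S,A([130,-105,0]),(225,310)),(S,A([130,105,90]),(340.4,338.7)),(S,A([130,105,0]),(339.5,360)),
(D,A([-130,-105,90]),(239,272)),(D,A([-130,-105,0]),(241.3,297.6)),(D,A([130,-105,90]),(366.5,297.6)),(D,A([130,-105,0]),(364.7,322.3)),
(S,lambda p:lid(p[4],130),(340.4,257)),(S,lambda p:lid(p[4],-130),(417,115.6)),(D,lambda p:lid(p[4],130),(392,149)),
(S,lambda p:flap(p[3],100),(234.4,229)),(S,lambda p:flap(p[3],-100),(302,137)),(D,lambda p:flap(p[3],-100),(252,221)),(D,lambda p:flap(p[3],100),(357,240.5))]
f=lambda p:np.concatenate([proj(c,W(p,X(p)))-uv for c,X,uv in obs])
r=least_squares(f,[500,0,.3,1.57,1.6],loss="soft_l1",x_scale=[10,10,.1,.1,.1])
print(r.x.round(3)); print(f(r.x).reshape(-1,2).round(1).tolist())
p=r.x
for n,x in(("lidedge+",lid(p[4],130)),("lidedge0",lid(p[4],0)),("lidhinge",lid(p[4],0,0,0)),("flapedge",flap(p[3],0)),("fh",flap(0,0,0))):print(n,W(p,x).round())
def cs(v):c,s=np.cos(p[2]),np.sin(p[2]);d=v[:2]-p[:2];return np.round([c*d[0]+s*d[1],-s*d[0]+c*d[1]])
for n,c,uv,z in(("cupb",S,(214.7,194),0),("cupt",S,(210,170.6),70),("cupD",D,(241.5,348),70),("shb",S,(474,265.5),0),("sht",S,(499,213.6),164),("jar",S,(438,374),75)):
    v=ray(c,uv,z);print(n,v.round(),"case",cs(v))
E
```

```text
[ 5.71996e+02  4.34280e+01 -4.08000e-01  1.41900e+00  1.46900e+00]
[[-1.0, 0.9], [0.4, -1.3], [0.0, -0.8], [-1.6, 0.2], [-1.6, -0.3], [0.7, -0.8], [-0.0, -1.2], [-0.8, -1.4], [-0.9, 2.1], [0.0, -1.0], [0.2, -3.0], [0.7, 1.6], [-0.9, -0.5], [-0.8, 0.5], [0.3, -0.2]]
lidedge+ [728.  78. 300.]
lidedge0 [609. 129. 300.]
lidhinge [614. 140.  90.]
flapedge [543. -22. 213.]
fh [535. -42.  75.]
cupb [ 402. -161.    0.] case [ -75. -255.]
cupt [ 403. -158.   70.] case [ -75. -252.]
cupD [ 401. -161.   70.] case [ -76. -256.]
shb [545. 332.   0.] case [-139.  254.]
sht [551. 326. 164.] case [-131.  251.]
jar [776. 229.  75.] case [114. 252.]
```

```bash
python3 - <<'E'
from h import *
for z in (380,420,460,500,540): print(z,"D cap",ray(D,(283,131),z).round(),"S capleft low",ray(S,(213,20),z).round(),"S bottom mid",ray(S,(285,45),z).round(),"S fore right low",ray(S,(445,38),z).round(), "S fore left",ray(S,(345,20),z).round())
E
```

```text
380 D cap [526.  64. 380.] S capleft low [ 410. -100.  380.] S bottom mid [459.   0. 380.] S fore right low [432. 208. 380.] S fore left [399.  77. 380.]
420 D cap [522.  18. 420.] S capleft low [472. -83. 420.] S bottom mid [516.   6. 420.] S fore right low [492. 193. 420.] S fore left [463.  75. 420.]
460 D cap [517. -28. 460.] S capleft low [534. -67. 460.] S bottom mid [573.  13. 460.] S fore right low [552. 178. 460.] S fore left [526.  74. 460.]
500 D cap [512. -73. 500.] S capleft low [596. -51. 500.] S bottom mid [630.  19. 500.] S fore right low [611. 164. 500.] S fore left [589.  72. 500.]
540 D cap [ 508. -119.  540.] S capleft low [658. -35. 540.] S bottom mid [687.  25. 540.] S fore right low [671. 149. 540.] S fore left [652.  71. 540.]
```

```bash
python3 -m handwheel '[[[-1,0,0,0.6,0],[-1,0,0,0.6,0],[1,0.1,-0.5,0,-0.98],[1,0.1,-0.6,0,-0.98],[1,0.1,-0.5,0,-0.97],[1,0,0,0,0],[1,0,0,0,0],[1,0,0,0,0]]]' 20
python3 - <<'E'
from rig import ctrl, optics
import cv2,pickle
im=[]
for n in("scene","side"):
    c=optics.capture(n); im.append(c["img"]); 
s=ctrl.sense();print(s["joints"].round(3),s["eef_pos"].round(1),s["force"])
import numpy as np
cv2.imwrite("pics/b1.png",cv2.resize(np.hstack([im[0][:330,150:550],im[1][:330,120:520]]),(800,330)))
E
```

```text
time_s: 0.9
eef_pos: [539.9, -79.3, 291.2]
ee_rot: [-0.0, 0.835, 0.55, -0.0]
force: [-0.3, 0.2, -0.7]
grip_width: 0.007
grip_force: 0.0
[-0.36   0.325  1.326  0.     1.491  0.047] [539.9 -79.2 291.4] [-0.26596944 -0.29059044 -0.33468769]
```

View pics/b1.png

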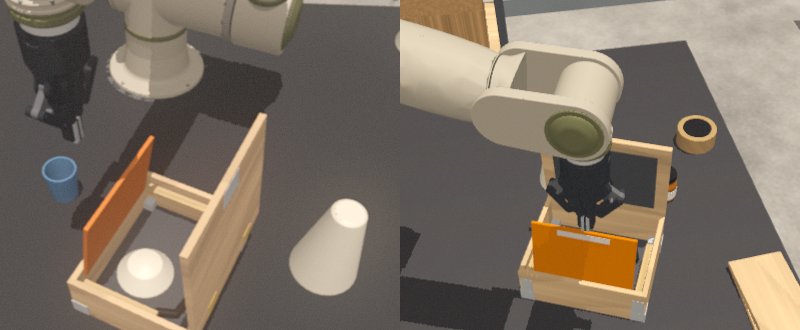

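```bash
cat > plan.py <<'E'
from h import *
import sys
p=[572,43.4,-.408]
def show(path,start):
    q=np.array(start,float)
    for X in path:
        w=W(p,np.array(X)); d=(w-q)/50; q=q+d.round(2)*50; print(np.round(X,0),w.round(),d.round(2).tolist())
E
python3 - <<'E'
from plan import *
P=[(20,-125,194)]
for a in np.linspace(1.42,0,13):
    f=flap(a,20,np.interp(a,[0,1.42],[95,120]),3); P.append((20,f[1]-11,f[2]))
show(P,[539.9,-79.2,291.4])
E
```

```text
[  20 -125  194] [541. -79. 194.] [0.02, -0.0, -1.95]
[ 20. -89. 194.] [555. -46. 194.] [0.28, 0.66, 0.0]
[ 20. -76. 189.] [560. -34. 189.] [0.11, 0.25, -0.09]
[ 20. -63. 183.] [565. -22. 183.] [0.1, 0.23, -0.12]
[ 20. -52. 176.] [570. -12. 176.] [0.09, 0.21, -0.15]
[ 20. -41. 167.] [574.  -2. 167.] [0.08, 0.19, -0.17]
[ 20. -32. 158.] [578.   6. 158.] [0.07, 0.16, -0.19]
[ 20. -24. 147.] [581.  13. 147.] [0.07, 0.14, -0.21]
[ 20. -18. 136.] [583.  19. 136.] [0.04, 0.12, -0.22]
[ 20. -13. 125.] [585.  23. 125.] [0.04, 0.09, -0.23]
[ 20. -10. 113.] [586.  26. 113.] [0.03, 0.06, -0.24]
[ 20.  -8. 101.] [587.  28. 101.] [0.01, 0.03, -0.23]
[20. -8. 89.] [587.  28.  89.] [0.01, 0.01, -0.24]
[20. -9. 78.] [587.  27.  78.] [-0.01, -0.02, -0.23]
```

```bash
python3 -m handwheel '[[[1,0.01,0,-0.65,0],[1,0.01,0,-0.65,0],[1,0,0,-0.65,0],[1,0,0,0,0],[1,0.1,0.22,0,0],[1,0.09,0.22,0,0],[1,0.09,0.22,0,0],[1,0.05,0.12,-0.04,0],[1,0.06,0.13,-0.05,0],[1,0,0,0,0]]]'
python3 -m handwheel '[[[1,0.05,0.12,-0.06,0],[1,0.05,0.11,-0.06,0],[1,0.05,0.11,-0.07,0],[1,0.04,0.1,-0.08,0],[1,0.04,0.1,-0.08,0],[1,0.04,0.09,-0.09,0],[1,0.04,0.08,-0.09,0],[1,0.03,0.08,-0.1,0],[1,0.04,0.07,-0.1,0],[1,0.03,0.07,-0.11,0]]]'
python3 - <<'E'
from rig import ctrl, optics
import cv2,numpy as np
im=[optics.capture(n)["img"] for n in("scene","side")]
s=ctrl.sense();print(s["joints"].round(3),s["eef_pos"].round(1),s["force"])
cv2.imwrite("pics/b2.png",cv2.resize(np.hstack([im[0][:330,150:550],im[1][:330,120:520]]),(800,330)))
E
```

```text
time_s: 2.0
eef_pos: [560.7, -33.6, 189.0]
ee_rot: [-0.0, 0.836, 0.549, -0.0]
force: [-0.4, 0.6, -0.1]
grip_width: 0.004
grip_force: 0.0
time_s: 3.0
eef_pos: [581.2, 12.3, 146.9]
ee_rot: [-0.0, 0.836, 0.549, 0.0]
force: [-0.3, -0.6, 1.2]
grip_width: 0.001
grip_force: 0.5
[-0.18   0.51   1.438  0.     1.195  0.229] [580.8  12.5 146.3] [-0.55046013 -0.10660889  0.18242905]
```

View pics/b2.png

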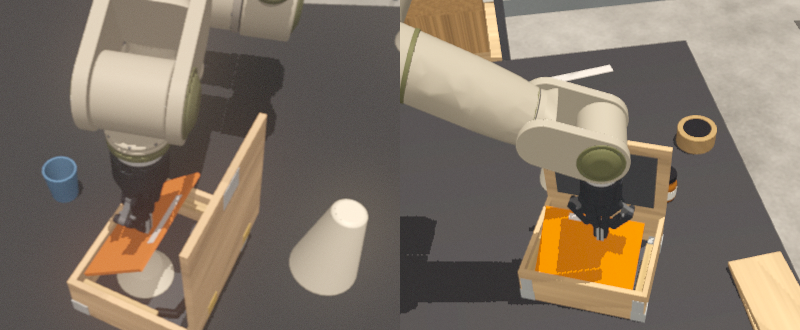

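```bash
python3 - <<'E'
from plan import *
c,s=np.cos(p[2]),np.sin(p[2])
for uv in((350,90),(345,125)):
  for z in(360,407,440):
    v=ray(S,uv,z);d=v[:2]-p[:2];print(uv,z,v.round(),"case",c*d[0]+s*d[1],-s*d[0]+c*d[1])
E
```

```text
(350, 90) 360 [517.  85. 360.] case -67.16958363086158 16.314375912751924
(350, 90) 407 [574.  82. 407.] case -13.495435005696002 36.63488261793951
(350, 90) 440 [614.  81. 440.] case 24.19066934814375 50.90247243222021
(345, 125) 360 [579.  79. 360.] case -7.449585630224365 35.943405728495684
(345, 125) 407 [630.  77. 407.] case 39.474368869751885 54.04522914196606
(345, 125) 440 [665.  76. 440.] case 72.42097522079914 66.75502004929638
```

```bash
python3 -m handwheel '[[[1,0.02,0.05,-0.11,0],[1,0.02,0.05,-0.11,0],[1,0.02,0.04,-0.11,0],[1,0.02,0.04,-0.12,0],[1,0.01,0.03,-0.12,0],[1,0,0.01,-0.12,0],[1,0,0,-0.12,0],[1,0,0,-0.12,0],[1,0,0,-0.12,0],[1,0,0,0,0]]]'
python3 -m handwheel '[[[1,0,0,-0.1,0],[1,0,0,-0.1,0],[1,0,0,-0.08,0],[1,0,0,-0.04,0],[1,0,0,0,0]]]'
```

```text
time_s: 4.1
eef_pos: [585.1, 22.9, 93.8]
ee_rot: [-0.0, 0.836, 0.549, -0.001]
force: [-0.4, -0.0, 0.1]
grip_width: -0.003
grip_force: 0.0
time_s: 4.6
eef_pos: [585.3, 23.0, 78.4]
ee_rot: [-0.0, 0.836, 0.549, -0.0]
force: [-0.7, -0.3, 0.4]
grip_width: -0.003
grip_force: 0.0
```

```bash
python3 -m handwheel '[[[1,0,0,-0.02,0],[1,0,0,-0.02,0],[1,0,0,0,0]]]'
python3 -m handwheel '[[[1,0,0,-0.02,0],[1,0,0,0,0],[1,0,0,0,0]]]'
```

```text
time_s: 4.9
eef_pos: [585.6, 22.9, 77.9]
ee_rot: [0.0, 0.836, 0.549, 0.0]
force: [-4.0, -0.0, 10.0]
grip_width: 0.0
grip_force: 4.8
time_s: 5.2
eef_pos: [585.6, 22.9, 77.9]
ee_rot: [0.0, 0.836, 0.549, 0.0]
force: [-8.0, -0.2, 15.9]
grip_width: 0.001
grip_force: 8.4
```

```bash
python3 -m handwheel '[[[1,0,0,0.2,0],[1,0,0,0.9,0],[1,0,0,0.9,0],[1,0,0,0.9,0],[1,0,0,0.9,0],[1,0,0,0.9,0],[1,0,0,0.8,0],[1,0,0,0,0],[1,0,0,0,0]]]'
python3 - <<'E'
from plan import *
from rig import ctrl
s=ctrl.sense();q=s["eef_pos"];print(q)
P=[(10,155,q[2]),(10,155,288)]
for a in np.linspace(1.469,0,16):
    f=lid(a,10,np.interp(a,[0,1.47],[165,195]),10); P.append((10,f[1]+11,f[2]))
show(P,q)
E
```

```text
time_s: 6.1
eef_pos: [585.5, 23.0, 351.1]
ee_rot: [0.0, 0.836, 0.549, 0.0]
force: [-0.8, -0.2, -0.5]
grip_width: 0.001
grip_force: 0.0
[585.52337958  22.96904686 351.14756764]
[ 10. 155. 351.] [643. 182. 351.] [1.14, 3.17, 0.0]
[ 10 155 288] [643. 182. 288.] [0.0, 0.0, -1.26]
[ 10. 106. 285.] [623. 137. 285.] [-0.38, -0.89, -0.06]
[ 10.  88. 281.] [616. 120. 281.] [-0.15, -0.34, -0.08]
[ 10.  70. 276.] [609. 103. 276.] [-0.14, -0.33, -0.11]
[ 10.  52. 268.] [602.  88. 268.] [-0.14, -0.32, -0.15]
[ 10.  36. 259.] [596.  73. 259.] [-0.13, -0.3, -0.17]
[ 10.  21. 249.] [590.  59. 249.] [-0.12, -0.27, -0.21]
[ 10.   7. 238.] [584.  46. 238.] [-0.11, -0.26, -0.23]
[ 10.  -5. 225.] [579.  35. 225.] [-0.1, -0.23, -0.26]
[ 10. -16. 211.] [575.  25. 211.] [-0.09, -0.2, -0.27]
[ 10. -26. 196.] [571.  16. 196.] [-0.07, -0.17, -0.29]
[ 10. -34. 181.] [568.   8. 181.] [-0.06, -0.15, -0.31]
[ 10. -40. 165.] [565.   3. 165.] [-0.05, -0.12, -0.32]
[ 10. -45. 149.] [563.  -2. 149.] [-0.04, -0.08, -0.32]
[ 10. -48. 133.] [562.  -4. 133.] [-0.03, -0.06, -0.33]
[ 10. -49. 116.] [562.  -6. 116.] [-0.01, -0.02, -0.33]
[ 10. -49. 100.] [562.  -6. 100.] [0.0, -0.0, -0.32]
```

```bash
python3 -m handwheel '[[[1,0.19,0.53,0,0],[1,0.19,0.53,0,0],[1,0.19,0.53,0,0],[1,0.19,0.53,0,0],[1,0.19,0.53,0,0],[1,0.19,0.52,0,0],[1,0,0,0,0],[1,0,0,-0.63,0],[1,0,0,-0.63,0],[1,0,0,0,0]]]'
python3 - <<'E'
from rig import ctrl, optics
import cv2,numpy as np
im=[optics.capture(n)["img"] for n in("scene","side")]
s=ctrl.sense();print(s["eef_pos"].round(1),s["force"])
cv2.imwrite("pics/b3.png",np.hstack([im[0][:400,150:550],im[1][:400,120:520]]))
E
```

```text
time_s: 7.1
eef_pos: [640.8, 180.7, 282.2]
ee_rot: [-0.002, 0.836, 0.549, -0.005]
force: [0.2, -0.2, -0.3]
grip_width: 0.001
grip_force: 0.0
[642.4 181.  288.1] [-0.25095592 -0.54036723  0.7342284 ]
```

View pics/b3.png

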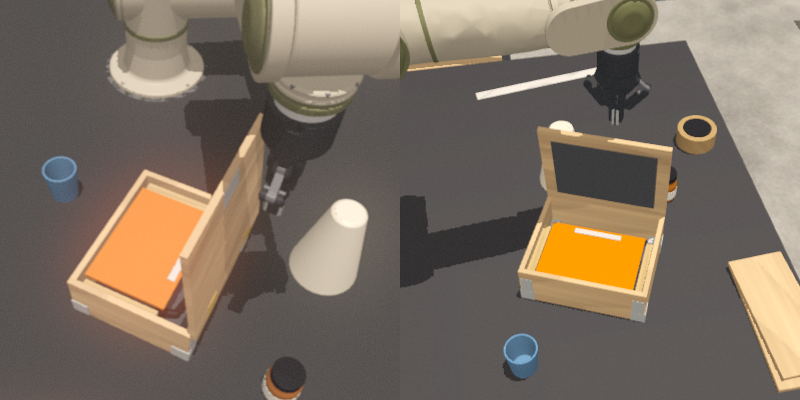

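The flap lies flat over the rose, and the fingers are outside the open lid. Next I push the lid.

```bash
python3 -m handwheel '[[[1,-0.12,-0.3,-0.02,0],[1,-0.13,-0.3,-0.02,0],[1,-0.13,-0.29,-0.02,0],[1,-0.08,-0.17,-0.04,0],[1,-0.07,-0.17,-0.04,0],[1,-0.07,-0.17,-0.05,0],[1,-0.07,-0.16,-0.06,0],[1,-0.07,-0.16,-0.07,0],[1,-0.07,-0.16,-0.08,0],[1,-0.07,-0.15,-0.08,0]]]'
python3 -m handwheel '[[[1,-0.06,-0.15,-0.09,0],[1,-0.06,-0.14,-0.1,0],[1,-0.06,-0.13,-0.11,0],[1,-0.06,-0.13,-0.11,0],[1,-0.05,-0.13,-0.12,0],[1,-0.05,-0.12,-0.13,0],[1,-0.05,-0.11,-0.13,0],[1,-0.05,-0.1,-0.13,0],[1,-0.04,-0.1,-0.14,0],[1,-0.04,-0.09,-0.14,0]]]'
python3 -m handwheel '[[[1,-0.03,-0.08,-0.15,0],[1,-0.03,-0.08,-0.15,0],[1,-0.03,-0.07,-0.16,0],[1,-0.03,-0.06,-0.16,0],[1,-0.02,-0.06,-0.16,0],[1,-0.02,-0.04,-0.16,0],[1,-0.02,-0.04,-0.16,0],[1,-0.01,-0.03,-0.16,0],[1,-0.01,-0.03,-0.16,0],[1,0,0,0,0]]]'
python3 - <<'E'
from rig import ctrl, optics
import cv2,numpy as np
im=[optics.capture(n)["img"] for n in("scene","side")]
s=ctrl.sense();print(s["eef_pos"].round(1),s["force"])
cv2.imwrite("pics/b4.png",np.hstack([im[0][:400,150:550],im[1][:400,120:520]]))
E
```

```text
time_s: 8.2
eef_pos: [598.2, 79.3, 263.4]
ee_rot: [-0.0, 0.836, 0.549, -0.0]
force: [1.0, 1.1, 2.3]
grip_width: 0.004
grip_force: 1.0
time_s: 9.2
eef_pos: [572.3, 19.6, 203.2]
ee_rot: [-0.0, 0.836, 0.549, -0.0]
force: [-0.5, -0.2, 1.3]
grip_width: 0.004
grip_force: 0.7
time_s: 10.2
eef_pos: [561.9, -4.5, 131.4]
ee_rot: [-0.001, 0.836, 0.549, -0.001]
force: [0.2, -0.1, -0.3]
grip_width: -0.0
grip_force: 0.0
[562.5  -4.5 132.7] [-0.29323733 -0.52886507  0.43847992]
```

View pics/b4.png

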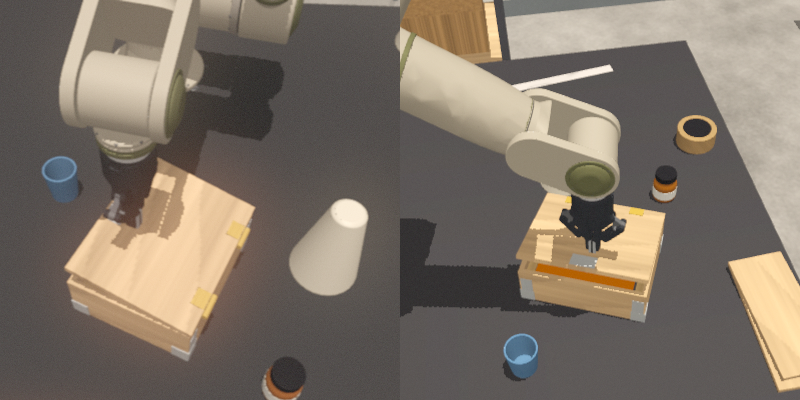

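```bash
python3 -m handwheel '[[[1,0,-0.02,-0.1,0],[1,0,0,-0.1,0],[1,0,0,-0.1,0],[1,0,0,-0.08,0],[1,0,0,-0.07,0],[1,0,0,-0.06,0],[1,0,0,-0.05,0],[1,0,0,-0.03,0],[1,0,0,-0.02,0],[1,0,0,0,0]]]'
```

```text
time_s: 11.3
eef_pos: [562.5, -5.5, 102.2]
ee_rot: [-0.0, 0.836, 0.549, 0.0]
force: [-0.6, -0.2, 1.0]
grip_width: 0.002
grip_force: 0.0
```

```bash
python3 -m handwheel '[[[1,0,0,-0.02,0],[1,0,0,-0.01,0],[1,0,0,0,0]]]'; python3 -m handwheel '[[[1,0,0,-0.01,0],[1,0,0,0,0]]]'
```

```text
time_s: 11.6
eef_pos: [562.5, -5.5, 100.8]
ee_rot: [-0.0, 0.836, 0.549, 0.0]
force: [-0.2, -0.0, 0.3]
grip_width: 0.002
grip_force: 0.0
time_s: 11.8
eef_pos: [562.5, -5.5, 100.3]
ee_rot: [0.0, 0.836, 0.549, 0.0]
force: [0.1, 0.3, 0.5]
grip_width: -0.003
grip_force: 0.0
```

```bash
python3 -m handwheel '[[[1,0,0,-0.01,0],[1,0,0,0,0]]]'; python3 -m handwheel '[[[1,0,0,-0.01,0],[1,0,0,0,0]]]'
```

```text
time_s: 12.0
eef_pos: [562.5, -5.5, 100.1]
ee_rot: [0.0, 0.836, 0.549, 0.0]
force: [-2.1, -0.5, 4.2]
grip_width: -0.002
grip_force: 1.9
time_s: 12.2
eef_pos: [562.6, -5.5, 100.0]
ee_rot: [0.0, 0.836, 0.549, 0.0]
force: [-3.4, -0.9, 8.5]
grip_width: -0.003
grip_force: 4.1
```

```bash
python3 -m handwheel '[[[1,0,0,0.1,0],[1,0,0,0.5,0],[1,0,0,0.9,0],[1,0,0,0.9,0],[1,0,0,0.9,0],[1,0,0,0.5,0],[1,0,0,0,0],[1,0,0,0,0],[1,0,0,0,0]]]'
python3 - <<'E'
from rig import ctrl, optics
import cv2,numpy as np
im=[optics.capture(n)["img"] for n in("scene","side")]
s=ctrl.sense();print(s["eef_pos"].round(1),s["force"])
cv2.imwrite("pics/b5.png",np.hstack([im[0][:400,150:550],im[1][:400,120:520]]))
E
```

```text
time_s: 13.1
eef_pos: [562.1, -5.4, 287.7]
ee_rot: [-0.001, 0.836, 0.549, -0.001]
force: [0.3, 0.6, -0.9]
grip_width: -0.003
grip_force: 0.0
[562.2  -5.5 288. ] [-0.25807507  0.10877478 -0.13714638]
```

View pics/b5.png

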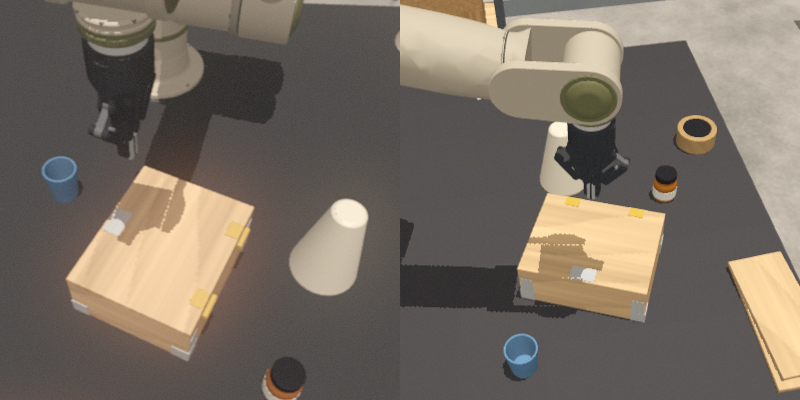

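The lid is fully shut, the shade, jar and cup are where they were, and the arm is well clear, so I'm handing in.

```bash
python3 -c "
from rig import ctrl
print(ctrl.finish_job())"
```

```text
the job is handed in; nothing more can be done
None
```

The job is handed in at about 13 s: the flap was pushed flat over the ceramic part first, then the lid was pushed gently shut, and the final pictures show the shade, jar and cup unmoved and the arm clear.

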